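# Load a spray can into the paint shaker

### The arm

A 6-joint arm with a two-finger parallel gripper is mounted at the origin on the work surface; the furniture and walls round the work are solid. World frame = base frame: x ahead of the robot, y to its left, z up, the work surface at z = 0. Lengths are in m, angles in rad, forces in N, time in s.
With the tool pointing down it reaches from about 0.275 to 1 m from the base axis. Payload 8.4 kg.
Tool frame: the origin (TCP) lies on the centre line of the jaws, within the pads' length; the fingertips stand 17 mm ahead of it and the grasp point (between the pads) lies 2 mm behind it (bot.tcp_to_tips is the z of the fingertips in the tool frame, in m); z points along the fingers, y is the line along which they close (so a half turn about z gives the same grasp; the last joint's range is limited). The gripper opens to 85 mm and grips with 20 to 120 N. Pads are 22 mm wide; open, the fingers measure 114 mm over their backs; the gripper's body (76 mm by 85 mm) begins 54 mm behind the grasp point. The pads swing forward as they close: fully open they stand 13 mm farther back than shut.
Start: joints at [1.137, 0.353, 1.633, -0, 1.155, -0.002], TCP at [0.262, 0.568, 0.248] pointing down, gripper open.
Joint ranges: [-2.63, 2.63], [-0.92, 2.1], [0.06, 2.66], [-1.3, 4.44], [0, 2.69], [-3.02, 3.02]. Speed limits (rad/s): [2.22, 2.22, 2.79, 3.14, 3.14, 3.14].

### API

Orientations are given as a unit quaternion [x, y, z, w].
In Python, from workcell import bot, hand, kinematics, get_obs, vision, hand_in gives the robot as it stands. The module is installed in compiled form; this text tells all that it offers. Calls block until the motion is done:
- bot.reach(position, orientation): joint-space move of the TCP to a pose.
- bot.servo_line(position, ori=None, velocity=0.15): straight line of the TCP; ori=None keeps the orientation; velocity is the mean speed in m/s.
- bot.goto_joints(angles): joint-space move.
- hand.move_gripper(opening, strength=None): finger opening in m; strength is the grip in N (None keeps the last); returns when the fingers have stopped.
- bot.dwell(seconds).
- kinematics.solve_ik(position, orientation): joint angles nearest the present ones, or None.
- get_obs(): the state.
- vision.read_camera(name): name is "scene" or "top" or "wrist"; returns a dict with "frame" (400x640x3 uint8, red, green, blue), "intrinsics" (3x3 intrinsics, pixels), "view" (4x4, takes a point from world to camera coordinates). Camera axes: x right, y down, z forward; pixel columns grow to the right and rows downward; lengths in m; the calibration is good to about 2 mm. A picture is of the moment at which its call begins. There is no depth.
A pose or a line that the arm cannot do raises bot.IKError and nothing moves.
- hand_in(): hands the job in; it is judged then, once.
The state is a dict: "time_s": time; "joint_pos": joint angles; "joint_vel": joint speeds; "joint_efforts": joint torques, N m; "position": TCP position; "orientation": TCP orientation; "wrist_force": force on the tool from outside, world axes, zero at the start; "ft_torque": the same for the moment, N m; "gripper_width": finger opening in m; "grip_force": force on a finger pad.
Only numpy, scipy, OpenCV 4.12 (cv2) and the standard library are available. Lean on these libraries where they do the work, as an engineer would, in place of code of your own. Each camera call takes 0.05 s, during which the arm holds its last target. There are 200 camera calls.

### The job

Load the black spray can into the shaker: lay it on its side in the two V saddles, base against the sprung heel plate and cap tucked down behind the toe lip, so that the spring holds it lengthwise and it lies flat in both saddles. Then turn the clamp knob clockwise until it clicks past its detent and the pad holds the can down. Do not drop or ram the can, and leave the grey and the gold can standing where they are.

Things in the scene. Friction and masses are not known exactly. Their poses are not given: they have to be found in the camera images.
- spray_black: black aerosol can with a clear cap, 202 mm tall, about 0.36 kg, upright on the bench at the start; body 65.6 mm across up to 160 mm, above that the cap, 62 mm across, its top edge rounded to a flat face 52 mm across. Origin: centre of its base; z axis: from base to cap
- spray_grey: grey aerosol can with a clear cap, 66 mm across, 202 mm tall, upright bystander; origin at the centre of its base
- spray_gold: gold aerosol can without a cap, 66 mm across, 199 mm tall, upright bystander; origin at the centre of its base
- shaker: blue aerosol shaker, 170 x 370 mm, fixed to the bench. Origin on the bench under its bed, z up, y lengthwise from heel plate (and motor housing, 93 mm high) to toe lip. A loaded can lies along y, axis at x = 0, z = 90 mm, base centre at y = -102 mm, cap face at y = +100 mm
- heel_face (a point): centre of the face of the sprung heel plate, a rubber-faced disc 70 mm across on the can's axis; moves with the plate. At rest at y = -96 mm in the shaker's frame; it can be pushed back (towards -y) by up to 20 mm: 4 N to start, 7 N at 6 mm, 14 N at 20 mm
- toe_lip (a point): middle of the top edge of the toe lip's inner face (y = +100 mm in the shaker's frame): an upright lip 44 mm wide and 10 mm thick, top at z = 85 mm, 5 mm below the can's axis. With the heel plate at rest the gap is 196 mm, 6 mm shorter than the can; a tilted can needs more
- clamp_grip (a point): middle of the clamp knob's grip bar, 48 mm long, 15 mm wide, 24 mm high, on a vertical post at x = -64, y = -55 mm in the shaker's frame; this point is at z = 155 mm. Its x axis runs along the bar and the clamp arm beneath, which turns with it; the arm's top is 14.5 mm below this point. Free all round
- clamp (a joint): angle of the clamp knob in rad, growing clockwise seen from above: 0 to 0.3 open (arm along the bed towards the toe), detent hump at about 1.15, home from 1.45 to the stop at 1.48 (arm square across the can); the detent needs about 0.4 N m with the pad's drag, then it snaps home
- clamp_pad: rubber ball pad 20 mm across, on a sprung plunger under the end of the clamp arm, 64 mm from the knob's axis; at home it presses with about 3 N on the top of a can that lies flat in both saddles. Origin: lowest point of the pad
- saddle (a point): point on the loaded can's axis above the middle of the saddle nearer the toe lip (y = +12 mm in the shaker's frame). Two rubber-lined 90-degree V saddles, tops at z = 80 mm, 90 mm wide, span y -75 to -45 and -1 to +25 mm; the bed under them is at z = 40 mm, 92 mm wide. From y = +25 mm to the lip both sides of the can are free

How it is judged:
By the outcome, as a careful person would: the job done as asked, in the order asked, and still so for the second after the job is handed in, with the robot touching nothing.
It also fails if it takes over 72 s, if anything falls off the work surface, if the arm or the gripper's body presses on something with over 40 N, if the wrist force passes 120 N, or if a joint passes its speed limit or range.

## Working session

There is one attempt and no reset: what is moved stays moved. The work goes in short steps, each a Python script; the robot and the scene stay as the last script left them, time stands still between calls to the robot, and variables do not carry over. Pictures are saved under pics/ and viewed, at most 10 in all, crops included, and the job is handed in when it is done.

```bash
mkdir -p pics
python3 - <<'E'
from workcell import *
import cv2,pickle
d={}
for n in("scene","top"):
    c=vision.read_camera(n); d[n]=c
    cv2.imwrite(f"pics/{n}0.png",c["frame"][:,:,::-1]); print(n,c["intrinsics"].tolist(),c["view"].round(4).tolist())
pickle.dump(d,open("cams.pkl","wb"))
o=get_obs();print(o["time_s"],o["orientation"],o["gripper_width"],bot.tcp_to_tips)
E
```

```text
scene [[449.2440434007481, 0.0, 322.2099102357385], [0.0, 449.2440434007481, 211.13890765956688], [0.0, 0.0, 1.0]] [[0.9132, -0.407, 0.0196, -0.4769], [-0.2671, -0.6342, -0.7256, 0.2927], [0.3078, 0.6574, -0.6879, 1.236], [0.0, 0.0, 0.0, 1.0]]
top [[395.3453560961575, 0.0, 324.0548525884043], [0.0, 395.3453560961575, 204.99441163308182], [0.0, 0.0, 1.0]] [[-0.0912, -0.9958, -0.0076, 0.1662], [-0.9565, 0.0897, -0.2776, 0.5661], [0.2772, -0.0181, -0.9607, 1.0386], [0.0, 0.0, 0.0, 1.0]]
0.1 [ 2.14218188e-01  9.76785642e-01 -6.00365528e-04 -1.30865513e-04] 0.0856168685857374 0.017
```

View pics/scene0.png

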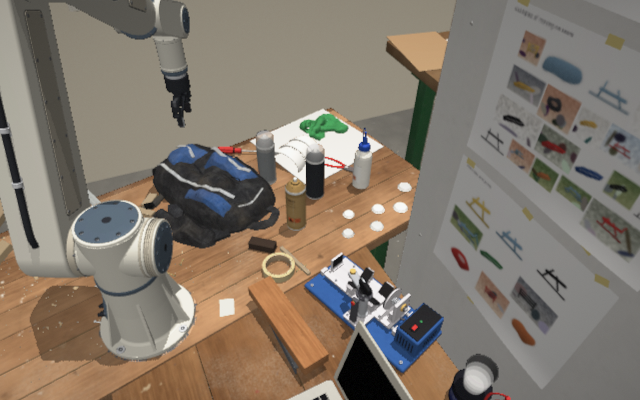

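View pics/top0.png

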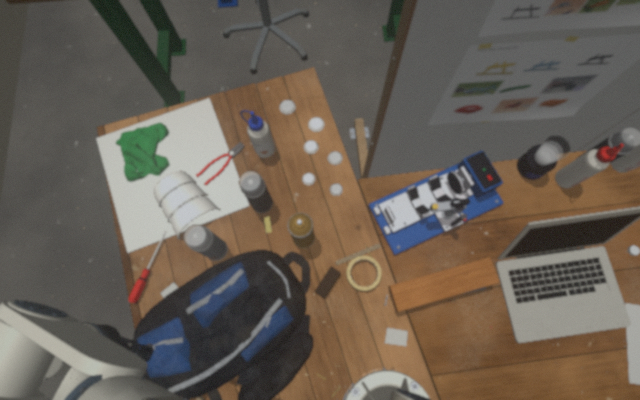

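The scene view shows the black can at about (315,170), grey at (265,155), gold at (296,205), and the shaker at about (375,310). In the top view the shaker is at about (437,203), with its motor housing at (485,172). I'll enlarge both regions.

```bash
cat > crop.py <<'E'
import cv2,numpy as np
def crop(f,u,v,w,h,k,name):
    c=cv2.resize(f[v:v+h,u:u+w,::-1],None,fx=k,fy=k,interpolation=cv2.INTER_CUBIC).copy()
    for i in range(0,w,10):
        L=8 if i%50 else 20
        cv2.line(c,(i*k,0),(i*k,L),(0,255,255),1)
        if i%20==0: cv2.putText(c,str(u+i),(i*k+2,18),0,.4,(0,255,255),1)
    for i in range(0,h,10):
        cv2.line(c,(0,i*k),(8,i*k),(0,255,255),1)
        if i%20==0: cv2.putText(c,str(v+i),(8,i*k+5),0,.4,(0,255,255),1)
    cv2.imwrite(name,c)
E
python3 - <<'E'
import pickle
from crop import crop
d=pickle.load(open("cams.pkl","rb"))
crop(d["top"]["frame"],365,140,145,115,5,"pics/t_sh.png")
crop(d["scene"]["frame"],300,245,150,130,5-1,"pics/s_sh.png")
crop(d["top"]["frame"],180,110,150,150,4,"pics/t_can.png")
crop(d["scene"]["frame"],245,115,140,120,5,"pics/s_can.png")
E
```

```text
(no output)
```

View pics/t_sh.png

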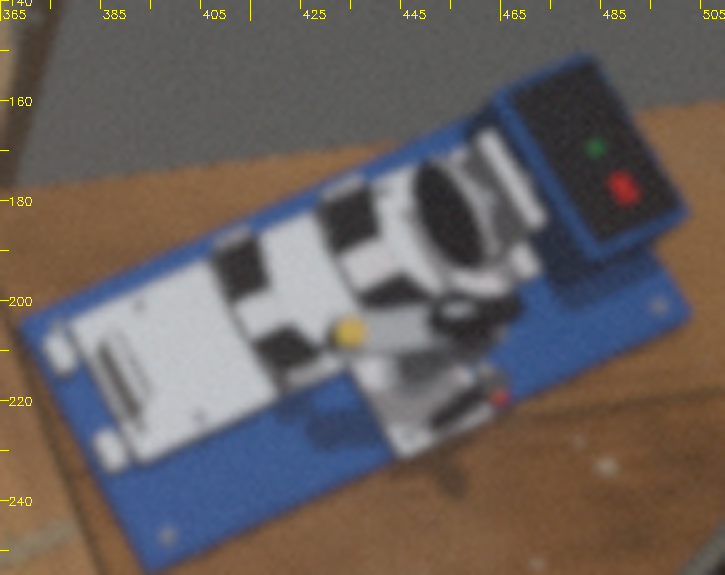

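View pics/s_sh.png

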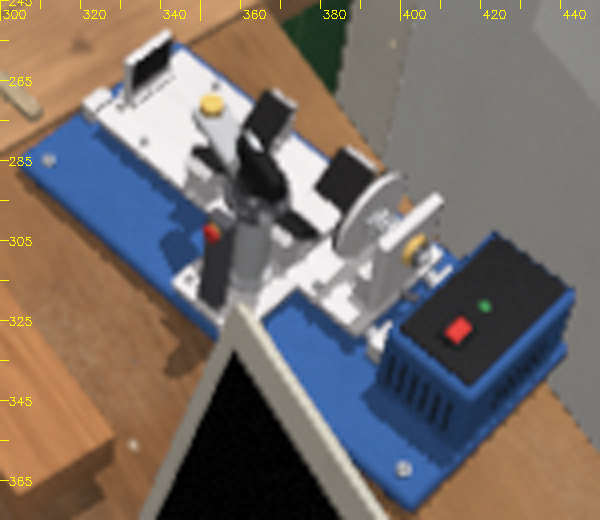

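View pics/s_can.png

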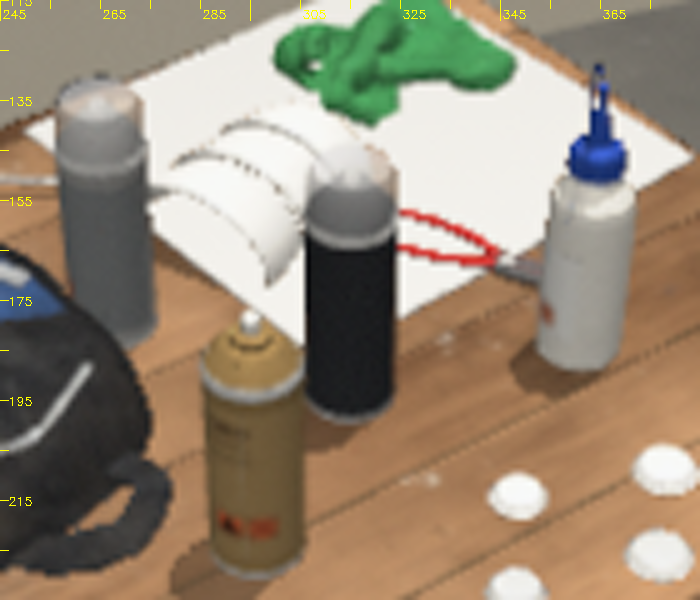

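View pics/t_can.png

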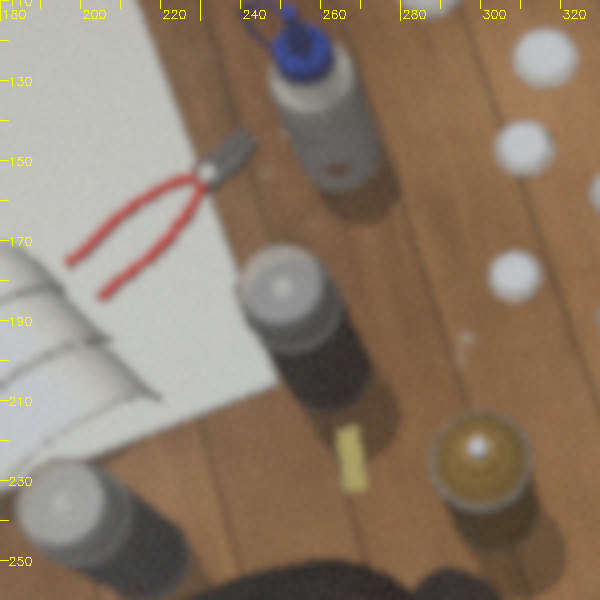

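The crops give these pixel positions:
- **Top view:** shaker plate corners (369,205), (395,254.4), (503,202.4); knob (460,202); yellow arm end (435,206.4); black cap (250.8,181.8).
- **Scene view:** shaker plate corners (344.5,255.5), (305,288), (403.7,372.5); knob (365.5,286.7); yellow arm end (352.8,271); black can's base about (315,195).

Next I'll triangulate these.

```bash
cat > tri.py <<'E'
import pickle,numpy as np
d=pickle.load(open("cams.pkl","rb"))
P={n:d[n]["intrinsics"]@d[n]["view"][:3] for n in d}
def proj(n,X): q=P[n]@np.append(X,1); return q[:2]/q[2]
def tri(t,s):
    from scipy.optimize import least_squares
    return least_squares(lambda X:np.r_[proj("top",X)-t,proj("scene",X)-s],[.5,0,.1])
def onz(n,u,z):
    M=P[n]; H=np.c_[M[:,0],M[:,1],M[:,2]*z+M[:,3]]; X=np.linalg.solve(H,[*u,1]); return X[:2]/X[2]
E
python3 - <<'E'
from tri import *
for k,t,s in [("farToe",(369,205),(344.5,255.5)),("nearToe",(395,254.4),(305,288)),("nearHeel",(503,202.4),(403.7,372.5)),
 ("yellow",(435,206.4),(352.75,271)),("knob",(460,202),(365.5,286.7)),
 ("red btn",(489.6,177.6),(414.5,327.5)),("green",(484,169.4),(421.2,321.3)),("houseNearHeel? ",(503,182.4),(443.7,317.5)),("lipmid",(389,216.5),(337.8,258.9))]:
    r=tri(t,s); print(k,r.x.round(4),r.fun.round(1))
for k,n,u,z in [("blk cap","top",(250.75,181.75),.202),("blk base","scene",(315,195),0),("blk basetop","top",(262.5,203.5),0),("gold ring","top",(300,225.7),.165),("gold base","scene",(295.6,225.5),0),("grey cap","top",(195.5,236),.202),("grey base","scene",(267.4,180.5),0),("lip scene","scene",(337.8,258.9),.085)]:
    print(k,onz(n,u,z).round(4))
from workcell import *
o=get_obs(); c=vision.read_camera("wrist"); V=c["view"]; T=np.linalg.inv(V)
from scipy.spatial.transform import Rotation as R
Tt=np.eye(4);Tt[:3,:3]=R.from_quat(o["orientation"]).as_matrix();Tt[:3,3]=o["position"]
print((np.linalg.inv(Tt)@T).round(4).tolist(),c["intrinsics"].tolist())
E
```

```text
farToe [ 0.5861 -0.0223  0.0173] [ 0.  -0.4 -0.4  0.2]
nearToe [ 0.4315 -0.0806  0.0058] [-0.   0.1  0.1 -0. ]
nearHeel [ 0.5557 -0.4231  0.015 ] [-0.   0.1  0.1 -0. ]
yellow [ 0.5282 -0.1775  0.1475] [-0.   0.1  0.1 -0. ]
knob [ 0.5312 -0.2418  0.1569] [-0.   0.2  0.2 -0.1]
red btn [ 0.6113 -0.3621  0.095 ] [-0.   0.1  0.1 -0.1]
green [ 0.638  -0.3524  0.0926] [-0.   0.2  0.2 -0.1]
houseNearHeel?  [ 0.6293 -0.3895  0.1388] [  1.3 -17.2 -13.6   6.5]
lipmid [ 0.5353 -0.0677  0.0717] [ 0.1 -1.6 -1.5  0.6]
blk cap [0.6232 0.2967]
blk base [0.6234 0.2907]
blk basetop [0.6246 0.2983]
gold ring [0.5053 0.1815]
gold base [0.5022 0.1741]
grey cap [0.4945 0.438 ]
grey base [0.4922 0.4341]
lip scene [ 0.535  -0.0775]
[[0.0003, -0.962, -0.2732, 0.0691], [1.0, 0.0006, -0.0007, 0.0], [0.0009, -0.2732, 0.962, -0.1257], [0.0, 0.0, 0.0, 1.0]] [[360.33874541060703, 0.0, 327.54800061358793], [0.0, 360.33874541060703, 201.45964218001248], [0.0, 0.0, 1.0]]
```

Both views agree: the black can is at about (0.623,0.294), and the shaker origin is near (0.573,-0.168) with about 20° yaw. I'll go look at the shaker from close up with the wrist camera, and check reachability for the grasp angles in the same script.

```bash
cat > geo.py <<'E'
import numpy as np
from scipy.spatial.transform import Rotation as R
def pick_R(al,phi,s):
    z=np.array([np.cos(al)*np.cos(phi),np.cos(al)*np.sin(phi),-np.sin(al)])
    y=s*np.array([-np.sin(phi),np.cos(phi),0]); return np.c_[np.cross(y,z),y,z]
def place_R(al,yaw,s,tilt=0):
    # yaw: shaker yaw; tilt: cap raised by this angle; same grasp as pick_R
    up2fwd=pick_R(al-np.pi/2*0+np.pi/2-tilt,yaw+np.pi/2,s); return up2fwd
q=lambda M:R.from_matrix(M).as_quat()
def shaker(yaw): return np.c_[[np.cos(yaw),np.sin(yaw),0],[-np.sin(yaw),np.cos(yaw),0],[0,0,1]]
E
python3 - <<'E'
from workcell import *
from geo import *
import cv2,pickle
from crop import crop
yaw=.35; S=shaker(yaw); O=np.array([.5726,-.1683,0])
can=np.array([.6235,.294,0])
for al in np.radians([15,30,45]):
  for phi in np.radians([-40,-20,0,20]):
    out=[]
    for s in(1,-1):
      M=pick_R(al,phi,s); p=can+[0,0,.146]+M[:,2]*.002
      a=kinematics.solve_ik(p,q(M)); b=kinematics.solve_ik(p-M[:,2]*.12,q(M))
      N=place_R(al,yaw,s,0); p2=O+S@[0,.044,.09]+N[:,2]*.002
      c=kinematics.solve_ik(p2,q(N)); e=kinematics.solve_ik(p2+[0,0,.08],q(N))
      out.append([None if v is None else np.round(v,1).tolist() for v in(a,b,c,e)])
    print(np.degrees([al,phi]).round(),out)
M=np.c_[-S[:,0],S[:,1],[0,0,-1]]   # tool y along shaker y
M2=np.c_[S[:,0],-S[:,1],[0,0,-1]]
for m in(M,M2):
  try:
    bot.reach(O+[0,0,.30],q(m)); break
  except bot.IKError as e: print("ik",e)
c=vision.read_camera("wrist"); pickle.dump(c,open("w1.pkl","wb"))
f=c["frame"]; crop(f,0,0,640,400,1,"pics/w1.png"); print(get_obs()["time_s"],get_obs()["joint_pos"])
g=cv2.resize(f[60:340,80:560,::-1],(800,467)); cv2.imwrite("pics/w1c.png",g)
E
```

```text
[ 15. -40.] [[None, [1.1, 0.8, 1.7, -1.2, 1.5, 1.0], [-0.1, 0.4, 2.0, -0.4, 0.7, 3.0], [-0.1, 0.3, 1.9, -0.3, 0.8, 2.9]], [None, [1.1, 0.8, 1.7, -1.2, 1.5, -2.2], [-0.1, 0.4, 2.0, -0.4, 0.7, -0.1], [-0.1, 0.3, 1.9, -0.3, 0.8, -0.2]]]
[ 15. -20.] [[None, None, [-0.1, 0.4, 2.0, -0.4, 0.7, 3.0], [-0.1, 0.3, 1.9, -0.3, 0.8, 2.9]], [None, None, [-0.1, 0.4, 2.0, -0.4, 0.7, -0.1], [-0.1, 0.3, 1.9, -0.3, 0.8, -0.2]]]
[15.  0.] [[[0.8, 0.7, 2.2, 4.0, 1.1, 1.4], [1.0, 0.6, 2.4, 4.2, 1.2, 1.4], [-0.1, 0.4, 2.0, -0.4, 0.7, 3.0], [-0.1, 0.3, 1.9, -0.3, 0.8, 2.9]], [[0.8, 0.7, 2.2, 4.0, 1.1, -1.7], [1.0, 0.6, 2.4, 4.2, 1.2, -1.7], [-0.1, 0.4, 2.0, -0.4, 0.7, -0.1], [-0.1, 0.3, 1.9, -0.3, 0.8, -0.2]]]
[15. 20.] [[[0.5, 0.7, 2.3, 3.3, 1.2, 1.5], [0.6, 0.6, 2.5, 3.4, 1.3, 1.6], [-0.1, 0.4, 2.0, -0.4, 0.7, 3.0], [-0.1, 0.3, 1.9, -0.3, 0.8, 2.9]], [[0.5, 0.7, 2.3, 3.3, 1.2, -1.6], [0.6, 0.6, 2.5, 3.4, 1.3, -1.6], [-0.1, 0.4, 2.0, -0.4, 0.7, -0.1], [-0.1, 0.3, 1.9, -0.3, 0.8, -0.2]]]
[ 30. -40.] [[[0.9, 0.7, 1.8, -1.2, 1.2, 0.8], [1.0, 0.6, 1.7, -1.1, 1.3, 0.8], [0.0, 0.5, 2.0, -0.9, 0.7, -2.7], [0.0, 0
[... 1326 characters left out ...]
5]], [[0.7, 0.5, 1.9, -1.3, 0.7, -2.6], [0.9, 0.3, 2.0, -1.1, 0.9, -2.8], [0.2, 0.5, 2.1, -1.2, 0.8, 0.9], [0.2, 0.4, 2.1, -1.1, 0.9, 0.6]]]
[45.  0.] [[None, [0.8, 0.2, 2.1, -1.3, 0.5, 0.3], [0.2, 0.5, 2.1, -1.2, 0.8, -2.3], [0.2, 0.4, 2.1, -1.1, 0.9, -2.5]], [None, [0.8, 0.2, 2.1, -1.3, 0.5, -2.9], [0.2, 0.5, 2.1, -1.2, 0.8, 0.9], [0.2, 0.4, 2.1, -1.1, 0.9, 0.6]]]
[45. 20.] [[[0.5, 0.4, 2.1, 3.6, 0.2, 1.2], None, [0.2, 0.5, 2.1, -1.2, 0.8, -2.3], [0.2, 0.4, 2.1, -1.1, 0.9, -2.5]], [[0.5, 0.4, 2.1, 3.6, 0.2, -2.0], None, [0.2, 0.5, 2.1, -1.2, 0.8, 0.9], [0.2, 0.4, 2.1, -1.1, 0.9, 0.6]]]
3.0167 [-2.87341531e-01  2.64879112e-01  1.63846079e+00  1.12786522e-04
  1.23836554e+00 -2.20893487e+00]
```

View pics/w1.png

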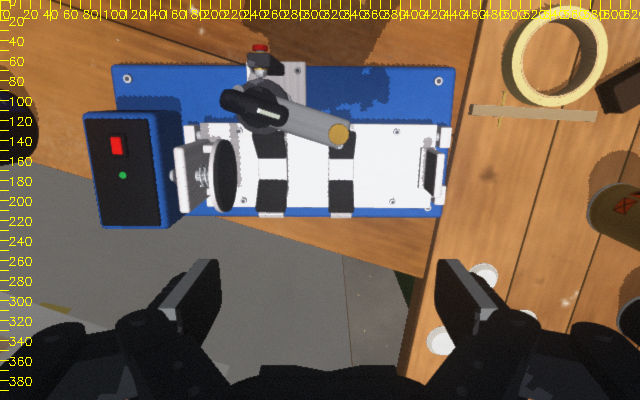

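The wrist view shows the heel disc at (228,175), saddles at u 258–288 and 328–353, the lip at about (435,172), the knob bar at about (255,105) and the arm end at (338,135). I'll enlarge it for a precise fit.

Run:
```python
import pickle
from crop import crop
crop(pickle.load(open("w1.pkl","rb"))["frame"],190,60,265,170,3,"pics/w1c.png")
```

```text
(no output)
```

View pics/w1c.png

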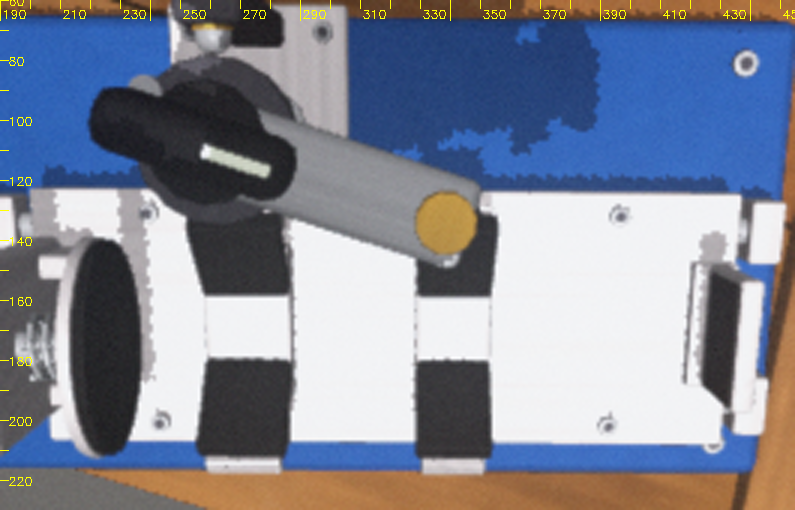

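Run:
```python
import pickle
from geo import *
from tri import proj,P
from scipy.optimize import least_squares
c=pickle.load(open("w1.pkl","rb")); Pw=c["intrinsics"]@c["view"][:3]
F=[((.045,-.001,.08),(330.7,217.7),1,1),((.045,.025,.08),(351.7,217.7),1,1),((.045,-.075,.08),(258.7,217.3),1,1),((.045,-.045,.08),(283.7,217.3),1,1),
((-.022,.1,.085),(437.3,153.3),1,1),((.022,.1,.085),(432.7,196),1,1),((-.046,.075,.04),(390,124),0,1),((.046,.075,.04),(390,207.3),0,1),
((-.064,-.055,.165),(254.3,107.7),1,1),((0,-.096,.09),(225.3,175.7),1,1)]
def pw(X): h=Pw@np.append(X,1); return h[:2]/h[2]
def res(v,full=False):
    S=shaker(v[2]);O=np.r_[v[:2],0]
    r=[(pw(O+S@np.array(X))-u)*[a,b] for X,u,a,b in F]
    r.append(pw(O+S@[-.064+.064*np.sin(v[3]),-.055+.064*np.cos(v[3]),.1475])-np.array([338.7,134.3]))
    return np.array(r) if full else np.ravel(r)
s=least_squares(res,[.5726,-.1683,.35,.28],loss="soft_l1"); print(s.x); print(res(s.x,True).round(1).tolist())
S=shaker(s.x[2]);O=np.r_[s.x[:2],0]
for n,X,u in [("scene",(0,.1,.085),(337.8,258.9)),("scene",(-.064,-.055,.16),(365.5,286.7)),("top",(-.064,-.055,.16),(460,202)),("top",(0,.1,.085),(389,216.5))]: print(n,(proj(n,O+S@np.array(X))-u).round(1))
```

```text
[ 0.57257361 -0.16496472  0.34568743  0.31466579]
[[-1.5, -0.1], [3.3, 0.1], [-2.8, -0.1], [1.9, 0.1], [-0.8, -0.7], [-0.2, 1.5], [0.0, -0.5], [0.0, 0.3], [-0.8, -0.0], [4.1, -0.3], [0.6, 0.2]]
scene [ 0.2 -2. ]
scene [-0.4 -1.8]
top [-0.9  0.1]
top [ 1.8 -4.1]
```

Fitted shaker pose is O=(0.5726,-0.165) with yaw 0.346, and the residuals are good. The clamp sits at about 0.31, so its arm end overhangs close to the can's lane. I'll nudge the arm fully open with closed fingers, then go to the pre-pick pose.

```bash
cat >> geo.py <<'E'
yaw=.3457; S=shaker(yaw); O=np.array([.5726,-.165,0]); CAN=np.array([.6232,.296,0])
AL=np.radians(45); PHI=np.radians(-35); s=-1; H=.150; DEP=.005   # can centre is DEP-.002 ahead of grasp pt => TCP offset
W=lambda x,y,z:O+S@np.array([x,y,z])
MP=pick_R(AL,PHI,s)
def tcp_pick(back=0): return CAN+[0,0,H]-MP[:,2]*(.001+back)   # can centre 1 mm ahead of TCP = 3 mm ahead of grasp pt
def tcp_place(y,z,x=0,tilt=0):
    """TCP+quat with can's base centre at shaker (x,y,z), cap raised by tilt"""
    N=place_R(AL,yaw,s,tilt); ax=S@np.array([0,np.cos(tilt),np.sin(tilt)])
    return W(x,y,z)+H*ax-N[:,2]*.001, q(N)
E
python3 - <<'E'
from workcell import *
from geo import *
for t in np.radians([0,10]):
    p,Q=tcp_place(-.102,.09,0,t); a=place_R(AL,yaw,s,t); ax=MP.T@[0,0,1]; print((S.T@a@ax).round(3), kinematics.solve_ik(p,Q),kinematics.solve_ik(p+[0,0,.1],Q))
for b in(0,.1,.22): print(kinematics.solve_ik(tcp_pick(b),q(MP)))
hand.move_gripper(0.0,30)
bot.servo_line(W(.002,-.005,.145),velocity=.25)
p=get_obs()
bot.servo_line(W(-.042,-.005,.145),velocity=.06)
o=get_obs(); print("push F",S.T@o["wrist_force"],o["time_s"])
bot.servo_line(W(-.03,-.005,.145),velocity=.1)
bot.servo_line(W(-.03,-.005,.33),velocity=.3)
hand.move_gripper(.085)
print(get_obs()["time_s"])
bot.reach(tcp_pick(.22),q(MP))
print(get_obs()["time_s"],get_obs()["joint_pos"])
E
```

```text
[ 0.  1. -0.] [ 0.19812763  0.54527616  2.07979078 -1.21639083  0.84168764  0.85658548] [ 0.19812763  0.35746941  2.04655787 -1.05283472  0.93570045  0.59830101]
[0.    0.985 0.174] [ 0.10657983  0.43385595  2.04556707 -0.95238063  0.75312179  0.50865533] [ 0.10657983  0.26870346  1.98713992 -0.79341827  0.89760235  0.27547821]
[ 0.77660421  0.56497718  1.79746396 -1.04317102  0.93515558 -2.60331155]
[ 0.89252809  0.45524154  1.78473594 -0.93099281  1.07469198 -2.66775291]
[ 1.03373021  0.35460602  1.72078405 -0.83057069  1.27007075 -2.72385045]
push F [ 33.36717267   7.60772865 -16.17451691] 5.4333
7.25
9.3 [ 1.03211164  0.35435439  1.72078307 -0.83040543  1.27023074 -2.72370402]
```

Run:
```python
from workcell import *
from geo import *
import pickle
bot.servo_line(tcp_pick(.09),velocity=.25)
bot.servo_line(tcp_pick(0),velocity=.1)
o=get_obs(); print(o["time_s"],o["wrist_force"].round(1))
hand.move_gripper(.055,60)
o=get_obs(); print(o["time_s"],o["wrist_force"].round(1),o["gripper_width"],o["grip_force"])
bot.servo_line(tcp_pick(0)+[0,0,.10],velocity=.15)
o=get_obs(); print(o["time_s"],o["wrist_force"].round(1),o["ft_torque"].round(2),o["gripper_width"],o["grip_force"])
bot.servo_line(tcp_pick(0)+[0,0,.22],velocity=.25)
c=vision.read_camera("scene");pickle.dump(c,open("s2.pkl","wb"))
from crop import crop
crop(c["frame"],190,20,260,195,3,"pics/s2.png"); print(get_obs()["time_s"])
```

```text
11.0167 [ 1.2 -0.1 -0.3]
11.3417 [-0.3  1.6  5.9] 0.06349747383200025 65.735401257989
12.1583 [-0.3 -0.2 -4.2] [ 0.42  0.65 -0.02] 0.06332574506018891 65.99258942354936
12.8417
```

View pics/s2.png

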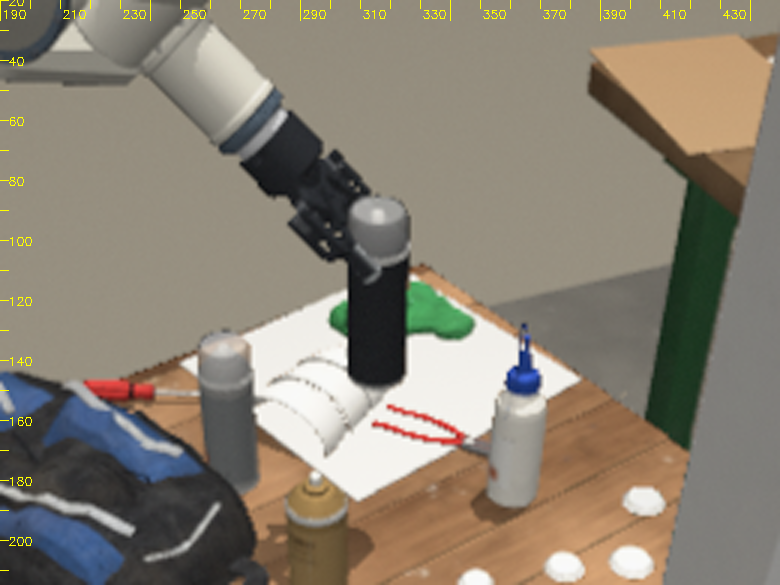

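The can is held upright, and the grey and gold cans haven't moved. Next I'll reorient well clear of the wall, then move over the saddles tilted 11° with the cap up.

Run:
```python
from workcell import *
from geo import *
import cv2
t=np.radians(11)
def pr(m): o=get_obs(); print(m,round(o["time_s"],2),(S.T@o["wrist_force"]).round(1),round(o["gripper_width"],4))
bot.reach(*tcp_place(-.05,.33,-.12,t)); pr("via")
p,Q=tcp_place(-.084,.20,.003,t); bot.servo_line(p,Q,.25); pr("above")
p,Q=tcp_place(-.084,.12,.003,t); bot.servo_line(p,Q,.12); pr("low")
c=vision.read_camera("scene"); from crop import crop
crop(c["frame"],280,190,190,145,4,"pics/s3.png")
c=vision.read_camera("top"); crop(c["frame"],350,120,190,145,4,"pics/t3.png")
```

```text
via 15.42 [ 0.3  0.9 -3.5] 0.0635
above 16.29 [ 0.2 -0.2 -3.9] 0.0634
low 17.11 [ 0.4 -0.  -3.6] 0.0633
```

View pics/s3.png

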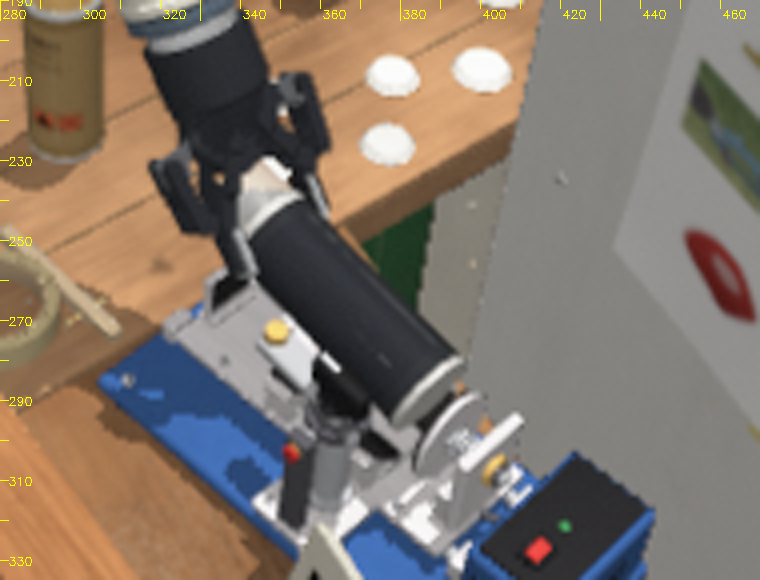

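All ten views are used, so I'll do the rest by force and numbers. The last picture shows the can lined up over the saddles, its base facing the heel disc and the clamp arm clear to the side. Next comes the heel contact and compression.

```bash
cat > ins.py <<'E'
from workcell import *
from geo import *
def F(): return S.T@get_obs()["wrist_force"]
def st(m,b=0):
    o=get_obs(); print(m,round(o["time_s"],2),(S.T@o["wrist_force"]-b).round(1),"T",(S.T@o["ft_torque"]).round(2),"grip",round(o["gripper_width"],4))
def go(y,z,x=0,t=0,v=.05): bot.servo_line(*tcp_place(y,z,x,np.radians(t)),velocity=v)
E
python3 - <<'E'
from ins import *
b=F(); 
for z in (.105,.095,.0885):
    go(-.084,z,.0,11,.05); f=F()-b
    st(f"z{z}",b)
    if np.abs(f).max()>6: raise SystemExit("contact")
y=-.084
while y>-.1005:
    y-=.0015; go(y,.0885,0,11,.03); f=F()-b
    print(round(y,4),f.round(1))
    if f[1]>14 or abs(f[2])>10 : break
st("end",b)
E
```

```text
z0.105 17.67 [0.  0.8 0.2] T [0.78 0.02 0.03] grip 0.0636
z0.095 18.02 [ 1.4 -0.3  0.5] T [ 0.48 -0.31  0.37] grip 0.0636
z0.0885 18.3 [ 2.7 -2.6  1.8] T [-0.26 -0.52  0.87] grip 0.0636
-0.0855 [ 3.7 -0.4  1.9]
-0.087 [4.4 1.1 3.5]
-0.0885 [ 3.6 -0.8  2.4]
-0.09 [4.3 0.6 2.9]
-0.0915 [3.8 2.5 2.8]
-0.093 [3.1 3.3 2.6]
-0.0945 [3.  5.1 2.8]
-0.096 [3.  5.6 2.4]
-0.0975 [2.6 6.6 2.6]
-0.099 [2.3 7.2 2.9]
-0.1005 [3.  8.  2.4]
end 21.05 [3.  8.  2.4] T [ 1.06 -0.4   0.79] grip 0.0635
```

Run:
```python
from ins import *
b=np.array([.4,0,-3.6])
go(-.1005,.0885,.0025,11,.03); st("x+2.5",b)
for y in(-.104,-.108): go(y,.0885,.0025,11,.03); st(f"y{y}",b)
for t in (9,7,5):
    go(-.108,.09-.027*np.tan(np.radians(t))+.0035,.0025,t,.04); f=F()-b; st(f"t{t}",b)
    if np.abs(f[0])>12 or f[2]>12 or f[1]>18 or f[1]<-3: print("stop"); break
```

```text
x+2.5 21.3 [-0.6  8.1  3.2] T [ 1.08  0.01 -0.02] grip 0.0633
y-0.104 21.57 [-1.1 10.3  2.8] T [ 1.27 -0.01  0.  ] grip 0.0637
y-0.108 21.85 [-0.8 12.   4. ] T [ 1.47 -0.03  0.07] grip 0.0635
t9 22.12 [-1.  10.4  2.9] T [ 1.54 -0.04  0.06] grip 0.0634
t7 22.38 [-0.5  9.7  2. ] T [ 1.46 -0.    0.02] grip 0.0636
t5 22.63 [0.5 8.  1.1] T [ 1.4  -0.11  0.15] grip 0.0636
```

Run:
```python
from ins import *
b=np.array([.4,0,-3.6]); ok=1
for t in (3,1.5,0):
    go(-.108,.09-.027*np.tan(np.radians(t))+.0035,.0025,t,.04); f=F()-b; st(f"t{t}",b)
    if np.abs(f[0])>12 or f[2]>12 or f[1]>18 or f[1]<-3: print("stop"); ok=0; break
z=.0935
while ok and z>.0865:
    z-=.001; go(-.108,z,.0025,0,.02); f=F()-b; print(round(z,4),f.round(1),(S.T@get_obs()["ft_torque"]).round(2))
    if f[2]>7 or abs(f[0])>8: break
st("end",b)
```

```text
t3 22.89 [0.5 7.9 0.6] T [ 1.42 -0.21  0.21] grip 0.0633
t1.5 23.14 [ 0.3  8.2 -0.3] T [ 1.37 -0.16  0.4 ] grip 0.0636
t0 23.39 [0.9 7.4 3.6] T [ 1.29 -0.14  0.36] grip 0.0631
0.0925 [ 1.5 10.5  5.4] [1.25 0.01 0.22]
0.0915 [ 0.1 12.3 10.8] [0.93 0.1  0.21]
end 23.89 [ 0.1 12.3 10.8] T [0.93 0.1  0.21] grip 0.0634
```

Run:
```python
from ins import *
b=np.array([.4,0,-3.6])
go(-.108,.0928,.0025,0,.02); st("up",b)
y=-.108
while y<-.0985:
    y+=.001; go(y,.0928,.0025,0,.02); f=F()-b; print(round(y,4),f.round(1),(S.T@get_obs()["ft_torque"]).round(2))
    if f[1]<-1 or f[2]>14: break
st("end",b)
```

```text
up 24.14 [0.9 9.6 3.8] T [ 1.32 -0.14  0.44] grip 0.0637
-0.107 [1.2 9.8 3.9] [ 1.27 -0.06  0.36]
-0.106 [1.5 9.  3.2] [ 1.24 -0.15  0.42]
-0.105 [0.5 7.9 4.4] [ 1.19 -0.16  0.44]
-0.104 [0.9 7.  3.2] [ 1.15 -0.12  0.45]
-0.103 [0.5 6.2 2.6] [ 1.1  -0.14  0.45]
-0.102 [1.7 6.5 3.6] [ 1.1  -0.08  0.38]
-0.101 [ 1.  -3.5 -2.8] [ 0.61 -0.21  0.58]
end 25.89 [ 1.  -3.5 -2.8] T [ 0.61 -0.21  0.58] grip 0.063
```

Run:
```python
from ins import *
b=np.array([.4,0,-3.6])
go(-.1017,.0928,.0025,0,.02); st("pre",b)
hand.move_gripper(.067); st("open67")
hand.move_gripper(.085); st("open85")
p,Q=tcp_place(-.1017,.0928,.0025,0); N=place_R(AL,yaw,s,0)
bot.servo_line(p-N[:,2]*.10,velocity=.15); st("out")
bot.servo_line(p-N[:,2]*.15+[0,0,.08],velocity=.25); st("out2")
import pickle
d={n:vision.read_camera(n) for n in("scene","top","wrist")}
pickle.dump(d,open("after.pkl","wb"))
# numeric check: predicted outline points of a seated can vs image: colour on both sides of predicted body edges
def pj(n,X): h=d[n]["intrinsics"]@d[n]["view"][:3]@np.append(X,1); return h[:2]/h[2]
import cv2
for n in("top","scene"):
    g=cv2.cvtColor(d[n]["frame"],cv2.COLOR_RGB2GRAY).astype(float)
    C=np.linalg.inv(d[n]["view"])[:3,3]
    for y in(-.085,-.03,.0,.02,.04):
        A=W(0,y,.09); v=C-A; ax=S[:,1]; v-=ax*(v@ax); L=np.linalg.norm(v); v/=L; side=np.cross(ax,v)
        be=np.arccos(.0328/L); out=[]
        for sg in(1,-1):
            u=pj(n,A+.0328*(np.cos(be)*v+sg*np.sin(be)*side)); c=pj(n,A); dr=(u-c)/np.linalg.norm(u-c)
            ks=np.arange(-6,7); pr=[cv2.getRectSubPix(g.astype(np.float32),(1,1),tuple(map(float,u+k*dr)))[0,0] for k in ks]
            out.append(np.round(pr).astype(int).tolist())
        print(n,y,out)
```

```text
pre 26.14 [-1.   3.4  1.7] T [0.99 0.12 0.03] grip 0.0635
open67 26.36 [-0.9  0.4 -1.1] T [ 0.27  0.09 -0.13] grip 0.0668
open85 26.68 [-0.5  0.3  0.7] T [0.37 0.04 0.  ] grip 0.0848
out 27.5 [-0.3 -0.6 -0.6] T [ 0.4  -0.   -0.05] grip 0.0851
out2 28.13 [ 0.3  1.1 -0.6] T [ 0.36  0.03 -0.01] grip 0.0849
top -0.085 [[53, 53, 51, 57, 84, 121, 137, 123, 93, 81, 78, 86, 92], [51, 51, 49, 45, 43, 48, 62, 77, 80, 73, 60, 66, 94]]
top -0.03 [[55, 56, 52, 51, 53, 67, 84, 90, 88, 83, 82, 91, 98], [42, 44, 46, 45, 47, 61, 83, 106, 121, 139, 148, 152, 152]]
top 0.0 [[53, 52, 50, 51, 56, 79, 96, 101, 91, 85, 84, 88, 94], [48, 46, 44, 44, 44, 54, 65, 74, 85, 94, 100, 101, 95]]
top 0.02 [[53, 53, 51, 49, 47, 47, 58, 83, 109, 117, 106, 93, 89], [48, 47, 48, 44, 41, 40, 40, 45, 64, 92, 116, 124, 112]]
top 0.04 [[89, 86, 76, 68, 62, 63, 71, 78, 83, 83, 85, 86, 92], [61, 55, 50, 47, 56, 83, 105, 117, 122, 124, 125, 125, 121]]
scene -0.085 [[121, 98, 75, 51, 55, 92, 116, 124, 124, 128, 129, 129, 129], [135, 116, 96, 69, 44, 38, 45, 92, 125, 137, 141, 152, 160]]
scene -0.03 [[51, 50, 53, 67, 64, 73, 114, 136, 137, 139, 136, 118, 85], [47, 40, 28, 21, 18, 17, 19, 23, 47, 77, 90, 70, 72]]
scene 0.0 [[50, 51, 51, 53, 53, 64, 103, 127, 129, 129, 128, 128, 129], [57, 27, 22, 16, 89, 180, 185, 170, 119, 91, 104, 127, 127]]
scene 0.02 [[50, 50, 50, 52, 55, 56, 95, 125, 127, 125, 126, 128, 129], [206, 219, 219, 219, 218, 215, 200, 149, 86, 69, 136, 209, 213]]
scene 0.04 [[52, 52, 51, 54, 61, 55, 79, 109, 119, 124, 122, 122, 126], [216, 217, 196, 148, 131, 171, 163, 130, 147, 166, 168, 169, 169]]
```

The can is seated and released. Its far-side outline in the scene image matches the seated model to within about a pixel along its length, so it lies flat. Next I'll press lightly between the saddles to confirm seating and height, then check the wrist range and grip the knob.

```bash
cat >> ins.py <<'E'
def down(th):  # tool down, tool y along shaker direction at angle th (from shaker x)
    y=S@np.array([np.cos(th),np.sin(th),0]); z=np.array([0,0,-1.]); return q(np.c_[np.cross(y,z),y,z])
K=W(-.064,-.055,.161)
E
python3 - <<'E'
from ins import *
for th in(0,np.pi):
    for dth in(0,-1.5): print(th,dth,kinematics.solve_ik(K,down(th+dth)))
th=[t for t in(0,np.pi) if all((j:=kinematics.solve_ik(K,down(t+d))) is not None and abs(j[5])<2.9 for d in(0,-1.52))]
print(th); th=th[0]; st("t0")
bot.reach(W(0,-.015,.25),down(th)); hand.move_gripper(0.0,40); st("above")
bot.servo_line(W(0,-.015,.155),velocity=.2); b=F()
z=.155
while z>.132:
    z-=.0015; bot.servo_line(W(0,-.015,z),velocity=.04); f=F()-b
    if f[2]>6: break
print("press z",z,f.round(1)); st("p")
bot.servo_line(W(0,-.015,.20),velocity=.25); st("up")
E
```

```text
0 0 [-4.24604177e-01  3.84332736e-01  1.80412800e+00 -4.44089210e-16
  9.53131918e-01 -7.70304177e-01]
0 -1.5 [-4.24604177e-01  3.84332736e-01  1.80412800e+00 -4.44089210e-16
  9.53131918e-01  7.29695823e-01]
3.141592653589793 0 [-4.24604177e-01  3.84332736e-01  1.80412800e+00 -4.44089210e-16
  9.53131918e-01  2.37128848e+00]
3.141592653589793 -1.5 [-4.24604177e-01  3.84332736e-01  1.80412800e+00 -4.44089210e-16
  9.53131918e-01 -2.41189683e+00]
[0, 3.141592653589793]
t0 28.28 [-0.  -0.7  0.5] T [0.34 0.01 0.01] grip 0.0849
above 30.12 [ 0.5  0.1 -1.3] T [ 0.   -0.02 -0.01] grip 0.0001
press z 0.13849999999999998 [ 1.9  4.4 11.9]
p 33.5 [ 2.4  4.1 12.3] T [ 0.74 -0.38  0.04] grip 0.0001
up 33.9 [-0.4  0.2 -1. ] T [-0.02  0.03 -0.05] grip 0.0001
```

The can's top is found at about 122–123 mm, as expected for a seated can. Now I'll turn the knob.

Run:
```python
from ins import *
bot.reach(K+[0,0,.06],down(0)); hand.move_gripper(.05)
b=F(); bot.servo_line(K,velocity=.1); st("at knob",b)
hand.move_gripper(.0,50); st("gripped",b)
j0=np.array(get_obs()["joint_pos"])
for a in(.3,.6,.9,1.1,1.25,1.4,1.48):
    j=j0.copy(); j[5]+=a; bot.goto_joints(j); st(f"a{a}",b)
    if np.abs(F()-b).max()>30: print("stop"); break
```

```text
at knob 35.59 [-0.8  1.6  0.3] T [-0.03  0.04  0.02] grip 0.0502
gripped 36.0 [-2.8  2.2  6.9] T [ 0.04  0.39 -0.82] grip 0.0155
a0.3 36.39 [-0.9 -1.  -2.1] T [-0.3   0.13 -0.01] grip 0.0138
a0.6 36.78 [-1.3 -0.7 -1.7] T [-0.36  0.36 -0.03] grip 0.0143
a0.9 37.17 [-3.  -1.9 -0.8] T [-0.47  0.44 -0.05] grip 0.0144
a1.1 37.48 [-0.1 -1.4 -1.6] T [-0.4   0.3  -0.09] grip 0.0141
a1.25 37.75 [-0.7 -2.  -1.1] T [-0.38  0.16  0.  ] grip 0.0138
a1.4 38.02 [-0.6 -2.4 -1.3] T [-0.31  0.12 -0.22] grip 0.0143
a1.48 38.27 [-0.4 -0.3  0.5] T [-0.19  0.06 -0.53] grip 0.014
```

```bash
cat > yel.py <<'E'
from ins import *
import cv2
def yel():
    for n in("top","scene"):
        c=vision.read_camera(n); P=c["intrinsics"]@c["view"][:3]
        hsv=cv2.cvtColor(c["frame"],cv2.COLOR_RGB2HSV)
        m=cv2.inRange(hsv,(18,110,90),(32,255,255))
        best=[]
        for a in np.arange(-.1,1.8,.02):   # score expected disc of yellow at each arm angle
            X=W(-.064+.064*np.sin(a),-.055+.064*np.cos(a),.1475); h=P@np.append(X,1); u=h[:2]/h[2]
            best.append((cv2.getRectSubPix(m,(5,5),tuple(map(float,u))).mean(),a))
        t=[a for v,a in best if v>.8*max(best)[0]]
        print(n,"score",round(max(best)[0]),"clamp angle",round(float(np.mean(t)),2))
E
python3 - <<'E'
from yel import *
st("now"); yel()
j=np.array(get_obs()["joint_pos"]); print(j[5])
j[5]+=.06; bot.goto_joints(j); st("+.06"); yel()
E
```

```text
now 38.27 [ 0.  -1.4  0.7] T [-0.19  0.06 -0.53] grip 0.014
top score 209 clamp angle 1.54
scene score 75 clamp angle 1.51
0.7062852180635353
+.06 38.62 [-0.2 -1.   0.2] T [-0.21  0.17 -0.42] grip 0.014
top score 210 clamp angle 1.59
scene score 65 clamp angle 1.51
```

Run:
```python
from yel import *
hand.move_gripper(.05); st("open")
bot.servo_line(K+[0,0,.12],velocity=.2)
bot.reach(W(-.22,.1,.38),down(-.5)); st("away")
bot.dwell(.5); yel()
# can cap-face / outline check as before, and bystanders by image difference
import pickle
d=pickle.load(open("cams.pkl","rb")); a=pickle.load(open("after.pkl","rb"))
for n,boxes in {"scene":{"gold":(285,175,22,56),"grey":(256,130,20,55),"can":(335,245,70,60)},"top":{"gold":(287,212,28,35),"grey":(188,228,35,30)}}.items():
    f=vision.read_camera(n)["frame"].astype(int)
    for k,(u,v,w,h) in boxes.items():
        r=(a if k=="can" else d)[n]["frame"].astype(int)
        print(n,k,"mean|diff|",np.abs(f-r)[v:v+h,u:u+w].mean().round(1))
    a2=f if n=="scene" else None
    if n=="scene":
        g=f.mean(2).astype(np.float32); c=vision.read_camera(n); C=np.linalg.inv(c["view"])[:3,3]; P=c["intrinsics"]@c["view"][:3]
        pj=lambda X:(lambda h:h[:2]/h[2])(P@np.append(X,1))
        for y in(-.08,-.03,0,.02,.04):
            A=W(0,y,.09); v=C-A; ax=S[:,1]; v-=ax*(v@ax); L=np.linalg.norm(v); v/=L; be=np.arccos(.0328/L)
            u=pj(A+.0328*(np.cos(be)*v+np.sin(be)*np.cross(ax,v))); dr=(u-pj(A))/np.linalg.norm(u-pj(A))
            print(y,[int(cv2.getRectSubPix(g,(1,1),tuple(map(float,u+k*dr)))[0,0]) for k in range(-5,6)])
st("end")
```

```text
open 39.15 [-0.1  0.2  0.2] T [ 0.01  0.01 -0.05] grip 0.0501
away 40.86 [ 0.  -0.2  0.5] T [-0.02 -0.06  0.  ] grip 0.0499
top score 202 clamp angle 1.61
scene score 228 clamp angle 1.57
scene gold mean|diff| 29.9
scene grey mean|diff| 38.2
scene can mean|diff| 15.7
-0.08 [52, 51, 50, 48, 73, 97, 111, 119, 116, 116, 122]
-0.03 [203, 187, 166, 153, 168, 175, 156, 134, 128, 124, 107]
0 [50, 49, 51, 52, 60, 96, 115, 118, 118, 115, 115]
0.02 [50, 49, 50, 54, 58, 97, 115, 115, 114, 115, 116]
0.04 [49, 48, 54, 59, 60, 88, 103, 108, 114, 111, 110]
top gold mean|diff| 2.7
top grey mean|diff| 3.0
end 41.61 [ 0.1 -0.2  0.3] T [ 0.04  0.03 -0.01] grip 0.0502
```

```bash
python3 -c "
from workcell import *
print(hand_in())"
```

```text
the job is handed in; nothing more can be done
None
```

The black can is lying flat in both saddles, base against the sprung heel plate and cap behind the toe lip. The clamp knob is turned home past its detent, the grey and gold cans haven't moved, and I handed the job in at about 42 s.

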